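Make up two fingerprint field kits

TASK

Make up the two fingerprint kits from the stock on the bench: the blue tray gets the jar of red powder, the black torch and the small amber roll of lifting tape; the yellow tray gets the jar of black powder and the silver magnetic wand. Stand each jar upright in its tray's smaller square bay, lay the tape roll flat in the larger square bay, and lay the torch or wand lengthwise in the cradle, resting on both saddles between the ridges and end stops. The jar of white powder and the big red tape roll are not wanted: leave them where they are.

Things in the scene. Friction and masses are not known exactly. Their poses are not given: they have to be found in the camera images.
- jar_red_center (a point): Red powder in a screw-top jar, standing upright: 48 mm diameter, 68 mm high, black cap with a red dot on top and a blank white band round the body. Point: jar centre, 34 mm above its foot; z up.
- jar_black_center (a point): Black powder in a screw-top jar, standing upright: 48 mm diameter, 68 mm high, black cap with a black dot on top and a blank white band round the body. Point: jar centre, 34 mm above its foot; z up.
- jar_white_center (a point): White powder in a screw-top jar, standing upright: 48 mm diameter, 68 mm high, black cap with a white dot on top and a blank white band round the body. Point: jar centre, 34 mm above its foot; z up. Not part of any kit.
- torch_center (a point): Black torch (flashlight) lying level, 120 mm long, hexagonal head and tail collars 28 mm across flats and 30 mm long at the two ends, round ridged barrel of 24 mm diameter and 60 mm length between them, violet ring at the head. Point: middle of the barrel, 14 mm above the surface it lies on; y runs along the torch towards the head.
- wand_center (a point): Silver magnetic powder wand lying level, about 121 mm long, hexagonal collars 16 mm across flats near both ends, plain round barrel of 12 mm diameter and 60 mm length between them, grey tip at one end, thin steel plunger at the other. Point: middle of the barrel, 8 mm above the surface it lies on; y runs along the wand towards the tip.
- roll_amber_center (a point): Small amber roll of lifting tape lying flat: 60 mm outside diameter, 28 mm hole, 38 mm high. Point: centre of the roll, 19 mm above its underside; z along its axis.
- roll_red_center (a point): Big red roll of sealing tape lying flat: 84 mm outside diameter, 64 mm hole, 46 mm high. Point: centre of the roll, 23 mm above its underside. Not part of any kit.
- tray_blue: Blue kit tray, fixed, 175 (x) x 200 (y) mm, rim 12 high (all mm). Origin: centre of underside; y along the long side, z up. Floor at z 4. Jar bay: smaller square, 68 mm inside, centre x +41, y -55. Roll bay: larger square, 80 mm inside, centre x +41, y +46. Bay ridges up to z 12. Tool cradle along y, centre x -44, y 0: see tray_yellow, the same moulding.
- tray_yellow: Yellow kit tray, fixed, same moulding, axes and bays as tray_blue. Cradle (mm): 2 saddles 14 mm long at y -42 and +42, flat tops at z 10, between side ridges 50 mm apart inside (tops z 18); end stops at y -73.5 and +73.5 (tops z 16). A tool lies along y on both saddles; between them is 70 mm of bare floor (z 4) for the fingers.

How it is judged:
By the outcome, as a careful person would: the job done as asked, in the order asked, and still so for the second after the job is handed in, with the robot touching nothing.
It also fails if it takes over 136 s, if anything falls off the work surface, if the arm or the gripper's body presses on something with over 40 N, if the wrist force passes 120 N, or if a joint passes its speed limit or range.

ROBOT

A 6-joint arm with a two-finger parallel gripper is mounted at the origin on the work surface. World frame = base frame: x ahead of the robot, y to its left, z up, the work surface at z = 0. Lengths are in m, angles in rad, forces in N, time in s.
With the tool pointing down it reaches from about 0.3 to 0.875 m from the base axis. Payload 6.4 kg.
Tool frame: the origin (TCP) lies between the finger pads; the fingertips stand ctrl.tip_extent ahead of it and the grasp point (between the pads) is the TCP (ctrl.tip_extent is the distance from the TCP to the fingertips, in m); z points along the fingers, y is the line along which they close (so a half turn about z gives the same grasp; the last joint's range is limited). The gripper opens to 85 mm and grips with 20 to 120 N. Pads are 22 mm wide; open, the fingers measure 114 mm over their backs; the gripper's body (76 mm by 85 mm) begins 54 mm behind the grasp point. The pads swing forward as they close: fully open they stand 13 mm farther back than shut.
Start: joints at [1.033, 0.181, 1.607, -0, 1.354, -0.206], TCP at [0.187, 0.544, 0.25] pointing down, gripper open.
Joint ranges: [-2.99, 2.99], [-0.89, 2.07], [0.3, 2.58], [-1.14, 4.28], [0, 2.63], [-3.12, 3.12]. Speed limits (rad/s): [2.57, 2.57, 3.01, 3.14, 3.14, 3.14].

INTERFACE

Orientations are given as a unit quaternion [w, x, y, z].
In Python, from bench import ctrl gives the robot as it stands.
- The arm moves only by the tool send_rows, never from a script. Its arguments are lists of equal length, an entry for each row: "dr": the turn, a rotation vector about the tool's x, y, z in units of 6 degrees (1.0 is 6 degrees), a list of three; "xyz": the shift along the tool's x, y, z in cm, a list of three; "jaw": the opening in per cent of the stroke, from 0 (shut) to 100 (fully open). In form: {"dr": [[wx, wy, wz], ...], "xyz": [[dx, dy, dz], ...], "jaw": [jaw, ...]}. A call has exactly 8 rows; each row is the pose to reach, as a shift and turn from the pose commanded when the call began, along the tool's axes at that moment; what a row does not reach only later rows make up. A row lasts 1/8 s, in which the tool goes at most 62.5 mm and 10.7 degrees, less where a joint would pass 70% of its speed; a pose out of reach is approached as far as the arm can. A call with a gripper value outside its range is refused whole. The fingers move at their own pace and stop on an object; the grip force is fixed at half the most. Time passes only in rows, so rows that repeat a pose let the fingers close, or fill a call up. It gives the time, the measured TCP pose, the force, the opening and the grip force at its end, in the units of the state.
- ctrl.get_obs(): the state, without advancing time (a new reading comes with each control period).
- ctrl.camera(name): name is "side" or "top" or "wrist"; returns the picture (420x560x3 uint8, red, green, blue); there is no depth.
- ctrl.calibration(name): a dict with "camera_matrix" (3x3 intrinsics, pixels), "D" ([k1, k2, p1, p2, k3] as OpenCV has them; the pictures are not rectified), "world_from_camera" (4x4, takes a point from camera to world coordinates). Camera axes: x right, y up, looking along -z (the intrinsics and any distortion apply to the point x, -y, -z); pixel columns grow to the right and rows downward; lengths in m; the calibration is good to about 2 mm. A picture is of the moment at which its call begins: read the wrist's pose just before it. calibration takes no time and is no camera call; for the wrist camera it gives the pose at the moment of the call.
- ctrl.hand_in(): hands the job in; it is judged then, once.
The state is a dict: "time_s": time; "q": joint angles; "dq": joint speeds; "joint_efforts": joint torques, N m; "eef_pos": TCP position; "eef_rot": TCP orientation; "wrist_force": force on the tool from outside, world axes, zero at the start; "torque": the same for the moment, N m; "opening": opening from 0.0 (shut) to 1.0 (fully open); "grasp_force": force on a finger pad.
Only numpy, scipy, OpenCV 4.12 (cv2) and the standard library are available. Lean on these libraries where they do the work, as an engineer would, in place of code of your own. Each camera call takes 0.05 s, during which the arm holds its last target. There are 200 camera calls.

## Working session

There is one attempt and no reset: what is moved stays moved. The work goes in short steps, Python scripts to look and compute and a tool call to move; the robot and the scene stay as the last step left them, time stands still between calls to the robot, and variables do not carry over. Pictures are saved under pics/ and viewed, at most 17 in all, crops included, and the job is handed in when it is done.

Besides the shell and the picture viewer there is one more tool, called in YAML: its name, and indented under it one key for each argument. send_rows: Moves the arm, as the interface text tells. Its arguments: {"type":"object","properties":{"dr":{"type":"array","items":{"type":"array","items":{"type":"number"}}},"xyz":{"type":"array","items":{"type":"array","items":{"type":"number"}}},"jaw":{"type":"array","items":{"type":"number"}}},"required":["dr","xyz","jaw"]}

```bash
ls; mkdir -p pics
python3 - <<'E'
from bench import ctrl
import cv2,numpy as np
print(ctrl.get_obs(),ctrl.tip_extent)
for n in ["top","side"]:
    im=ctrl.camera(n); cv2.imwrite(f"pics/{n}0.png",cv2.cvtColor(im,cv2.COLOR_RGB2BGR))
    c=ctrl.calibration(n); print(n,{k:np.round(v,4).tolist() for k,v in c.items()})
E
```

```text
pics
{'time_s': 0.0, 'q': array([ 1.03273326e+00,  1.81541736e-01,  1.60798758e+00, -1.29373916e-05,
        1.35381804e+00, -2.06304217e-01]), 'dq': array([-8.39809094e-04,  1.61705482e-03, -1.32695228e-03,  3.86407803e-04,
       -2.35467983e-04,  1.44659537e-05]), 'joint_efforts': array([-1.40610660e-03, -4.44876337e+01, -3.51336730e+01, -7.48492330e-04,
        9.13632161e-03, -8.46007083e-06]), 'eef_pos': array([0.18700038, 0.54319662, 0.24939361]), 'eef_rot': array([-3.13166009e-04,  1.65118308e-01,  9.86273377e-01, -8.19581154e-04]), 'wrist_force': array([-0.23814481, -0.30952368,  0.02870278]), 'torque': array([ 0.00140236,  0.05206253, -0.0187711 ]), 'grasp_force': 0.0, 'opening': 0.9994862393622955} 0.019
top {'camera_matrix': [[399.1842, 0.0, 278.9182], [0.0, 399.1842, 207.3611], [0.0, 0.0, 1.0]], 'D': [0.0164, 0.0, 0.0, 0.0, 0.0], 'world_from_camera': [[-0.002, 0.991, -0.1338, 0.441], [-0.9995, -0.006, -0.0296, -0.017], [-0.0301, 0.1337, 0.9906, 0.9884], [0.0, 0.0, 0.0, 1.0]]}
side {'camera_matrix': [[387.4092, 0.0, 283.3999], [0.0, 387.4092, 216.2648], [0.0, 0.0, 1.0]], 'D': [-0.1063, 0.0, 0.0, 0.0, 0.0], 'world_from_camera': [[0.8798, 0.2894, -0.377, 0.1664], [-0.475, 0.5643, -0.6753, -0.7435], [0.0174, 0.7732, 0.6339, 0.7861], [0.0, 0.0, 0.0, 1.0]]}
```

View pics/top0.png

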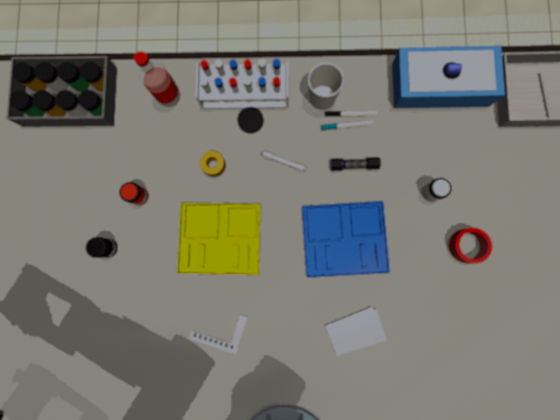

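View pics/side0.png

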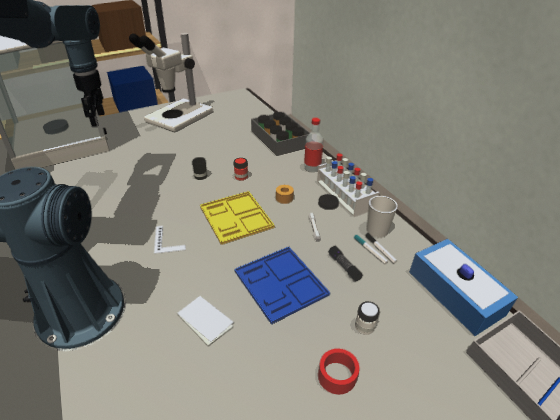

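The top view (image up = +x, left = +y) shows the red jar at (131,192), black jar (99,247) and white jar (440,188). The amber roll is at (213,163), the wand at (284,161), the torch at (355,163), the yellow tray at (220,238) and the blue tray at (345,239). I'll enlarge both views.

Run:
```python
import cv2
t=cv2.imread("pics/top0.png"); s=cv2.imread("pics/side0.png")
# top: cols 85-285, 280-400 rows 140-290
cv2.imwrite("pics/tA.png",cv2.resize(t[140:285,80:270],None,fx=4,fy=4,interpolation=cv2.INTER_CUBIC))
cv2.imwrite("pics/tB.png",cv2.resize(t[140:285,255:405],None,fx=4,fy=4,interpolation=cv2.INTER_CUBIC))
cv2.imwrite("pics/sA.png",cv2.resize(s[150:325,185:385],None,fx=3.4,fy=3.4,interpolation=cv2.INTER_CUBIC))
```

```text
(no output)
```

View pics/tA.png

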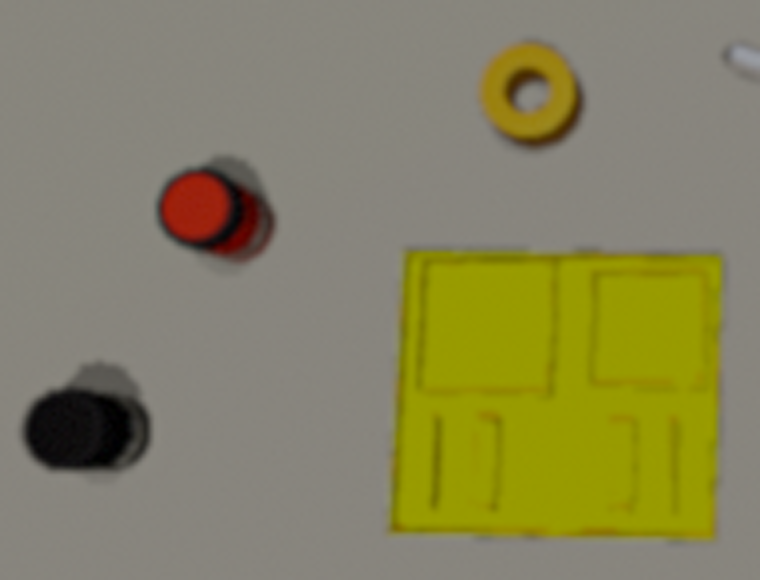

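View pics/tB.png

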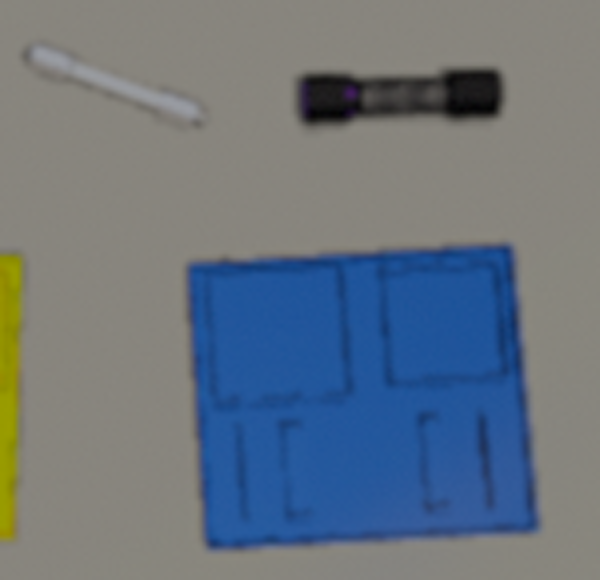

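View pics/sA.png

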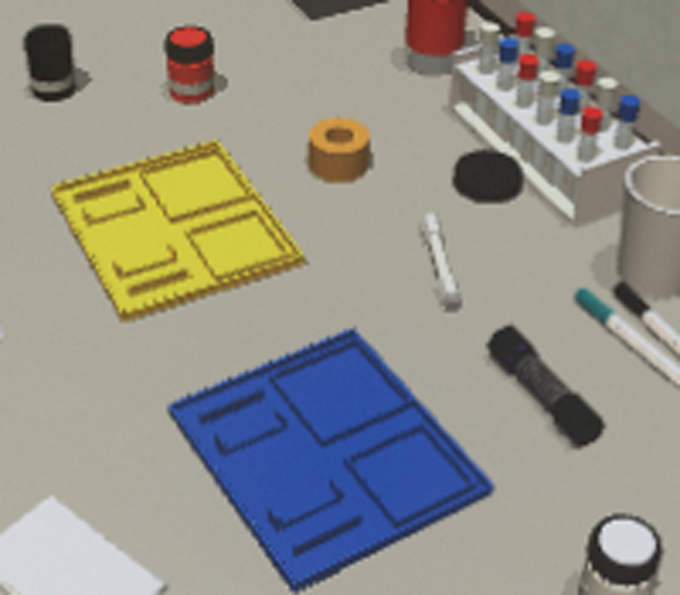

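The crops (4x for A and B, 3.4x for side) give these pixels:
- **Red dot:** A(196,208), side (189,37).
- **Black cap:** A(70,430), side (48,34).
- **Roll top:** A(530,93), side (341,134).
- **Wand ends:** B(28,52) and (205,122).
- **Torch ends:** B(300,99) and (502,93), violet head on the left (+y).
- **Tray corners:** clear in both views.

```bash
cat > h.py <<'E'
from bench import ctrl
import cv2,numpy as np
from scipy.spatial.transform import Rotation as R
F=np.diag([1,-1,-1.])
def ray(c,p):
    u=cv2.undistortPoints(np.float64([[p]]),c["camera_matrix"],np.array(c["D"]))[0,0]
    T=np.array(c["world_from_camera"]); d=T[:3,:3]@F@[u[0],u[1],1]; return T[:3,3],d/np.linalg.norm(d)
def onz(c,p,z):
    o,d=ray(c,p); return o+d*(z-o[2])/d[2]
def tri(*cp):
    A=np.zeros((3,3));b=np.zeros(3)
    for c,p in cp:
        o,d=ray(c,p);M=np.eye(3)-np.outer(d,d);A+=M;b+=M@o
    return np.linalg.solve(A,b)
def proj(c,P):
    T=np.linalg.inv(c["world_from_camera"]); X=F@(T[:3,:3]@P+T[:3,3])
    return cv2.projectPoints(X[None],np.zeros(3),np.zeros(3),np.array(c["camera_matrix"]),np.array(c["D"]))[0].ravel()
def pose():
    o=ctrl.get_obs(); return o["eef_pos"],R.from_quat(np.roll(o["eef_rot"],-1))
def plan(x,y,z,yaw):
    """tool y axis (closing line) at heading yaw deg (mod 180), tool down; prints shift/turn in move units"""
    p,r=pose(); best=None
    for a in (yaw,yaw+180):
        a=np.radians(a); Y=np.array([np.cos(a),np.sin(a),0]); Z=np.array([0,0,-1.])
        t=R.from_matrix(np.c_[np.cross(Y,Z),Y,Z]); v=(r.inv()*t).as_rotvec()
        if best is None or np.linalg.norm(v)<np.linalg.norm(best): best=v
    print("xyz",np.round(r.inv().apply(np.array([x,y,z])-p)*100,2),"dr",np.round(np.degrees(best)/6,2), "yaw now",np.degrees(np.arctan2(*r.as_matrix()[1::-1,1])).round(1))
def snap(n,name,box=None,f=1):
    c=ctrl.calibration(n); im=cv2.cvtColor(ctrl.camera(n),cv2.COLOR_RGB2BGR)
    if box: x0,y0,x1,y1=box; im=im[y0:y1,x0:x1]
    cv2.imwrite(f"pics/{name}.png",cv2.resize(im,None,fx=f,fy=f,interpolation=cv2.INTER_CUBIC)); return c
E
python3 - <<'E'
from h import *
T=ctrl.calibration("top");S=ctrl.calibration("side")
A=lambda u,v:(80+(u+.5)/4-.5,140+(v+.5)/4-.5)
B=lambda u,v:(255+(u+.5)/4-.5,140+(v+.5)/4-.5)
C=lambda u,v:(185+(u+.5)/3.4-.5,150+(v+.5)/3.4-.5)
D={"jr":(A(196,208),C(189,37)),"jb":(A(70,430),C(48,34)),"roll":(A(530,93),C(341,134)),
"w+":(B(28,52),C(430,216)),"w-":(B(205,122),C(452,305)),"t+":(B(300,99),C(500,340)),"t-":(B(502,93),C(588,433)),
"y++":(A(407,250),C(218,142)),"y+-":(A(720,255),C(305,260)),"y--":(A(715,538),C(122,318)),"y-+":(A(390,530),C(52,187)),
"b++":(B(190,265),C(355,330)),"b+-":(B(512,246),C(492,490)),"b--":(B(538,527),C(297,590)),"b-+":(B(208,547),C(170,407))}
P={}
for k,(a,b) in D.items(): P[k]=tri((T,a),(S,b)); print(k,P[k].round(4))
for t in "yb":
    c=sum(P[t+k] for k in("++","+-","-+","--"))/4
    # top-only at rim height
    q={k:onz(T,D[t+k][0],.006) for k in("++","+-","-+","--")}
    d=(q["++"]-q["+-"])+(q["-+"]-q["--"]); print(t,c.round(4),(sum(q.values())/4).round(4),"yaw",np.degrees(np.arctan2(-d[0],d[1])).round(2),np.linalg.norm(d)/2)
p,r=pose(); print(r.as_matrix().round(3))
w=ctrl.calibration("wrist");print(np.round(r.inv().apply(np.array(w["world_from_camera"])[:3,3]-p),3), np.round(r.as_matrix().T@np.array(w["world_from_camera"])[:3,:3],3).tolist(), w["camera_matrix"][0][0],w["D"])
plan(P["jr"][0],P["jr"][1],.16,60)
E
```

```text
jr [0.605  0.3653 0.0684]
jb [0.4742 0.4301 0.0735]
roll [0.6809 0.174  0.0407]
w+ [0.7129 0.0553 0.0113]
w- [ 0.6676 -0.0557  0.008 ]
t+ [ 0.6798 -0.1144  0.0111]
t- [ 0.6804 -0.2379  0.0164]
y++ [0.5872 0.256  0.0094]
y+- [0.5843 0.0606 0.0036]
y-- [0.4091 0.0631 0.0047]
y-+ [0.4143 0.2612 0.0094]
b++ [ 0.5769 -0.0453  0.0091]
b+- [ 0.587  -0.2434  0.0061]
b-- [ 0.416  -0.2533  0.0035]
b-+ [ 0.4041 -0.0542  0.0076]
y [0.4987 0.1602 0.0068] [0.4995 0.1604 0.006 ] yaw -1.39 0.1977992768253859
b [ 0.496  -0.149   0.0066] [ 0.4965 -0.1491  0.006 ] yaw 3.24 0.1987331884594065
[[-0.945  0.326 -0.001]
 [ 0.326  0.945 -0.001]
 [ 0.    -0.002 -1.   ]]
[ 0.07   0.    -0.123] [[0.001, 0.961, 0.278], [1.0, -0.001, -0.001], [-0.0, 0.278, -0.961]] 297.7194470506957 [-0.06002293  0.          0.          0.          0.        ]
xyz [-45.32  -3.2    8.94] dr [-0.02 -0.    1.83] yaw now 71.0
```

The triangulated heights agree with the text: jar tops 68–73 mm, roll 40 mm, wand about 9 mm, torch about 14 mm. Blue tray is at (0.4965,-0.149) with yaw +3.2°, and yellow is at (0.4995,0.1604) with yaw -1.4°. Next I'll move over the red jar.

send_rows:
  dr:
    - [0, 0, 0]
    - [0, 0, 0]
    - [0, 0, 0]
    - [0, 0, 0]
    - [0, 0, 0]
    - [0, 0, 0]
    - [0, 0, 0]
    - [0, 0, 0]
  xyz:
    - [-45.3, -3.2, 11]
    - [-45.3, -3.2, 11]
    - [-45.3, -3.2, 11]
    - [-45.3, -3.2, 11]
    - [-45.3, -3.2, 11]
    - [-45.3, -3.2, 11]
    - [-45.3, -3.2, 11]
    - [-45.3, -3.2, 11]
  jaw: [100, 100, 100, 100, 100, 100, 100, 100]

```text
time_s: 1.1
eef_pos: [0.6074, 0.3632, 0.1383]
eef_rot: [-0.001, 0.167, 0.986, -0.001]
wrist_force: [-0.4, 0.3, 0.1]
opening: 1.002
grasp_force: 0.0
```

```bash
cat >> h.py <<'E'
if __name__=="__main__":
    import sys; plan(*map(float,sys.argv[1:5]))
E
python3 - <<'E'
from h import *
print(pose()[0]); c=snap("wrist","w1")
print(proj(c,np.array([.605,.3653,.068]))); plan(.605,.3653,.045,71)
E
```

```text
[0.60737909 0.36324392 0.13827655]
[277.61485814 225.88364878]
xyz [0.54 0.22 9.26] dr [-0.02  0.   -0.04] yaw now 70.7
```

View pics/w1.png

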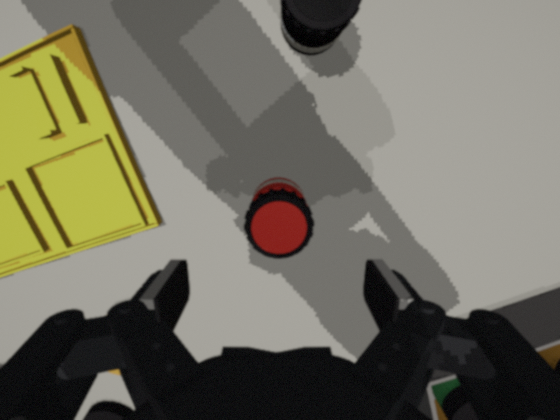

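The cap dot is at (279,222) against a predicted (278,226), so the estimate is good to about 2 mm. Descend and close.

send_rows:
  dr:
    - [0, 0, 0]
    - [0, 0, 0]
    - [0, 0, 0]
    - [0, 0, 0]
    - [0, 0, 0]
    - [0, 0, 0]
    - [0, 0, 0]
    - [0, 0, 0]
  xyz:
    - [0.3, 0.2, 4.5]
    - [0.3, 0.2, 8]
    - [0.3, 0.2, 9.3]
    - [0.3, 0.2, 9.3]
    - [0.3, 0.2, 9.3]
    - [0.3, 0.2, 9.3]
    - [0.3, 0.2, 9.3]
    - [0.3, 0.2, 9.3]
  jaw: [100, 100, 100, 100, 40, 40, 40, 40]

```text
time_s: 2.15
eef_pos: [0.6042, 0.3691, 0.0495]
eef_rot: [0.001, 0.165, 0.986, 0.001]
wrist_force: [-2.0, -1.4, 5.8]
opening: 0.546
grasp_force: 61.8
```

Run:
```python
from h import *
print(ctrl.get_obs()["opening"],ctrl.get_obs()["grasp_force"])
def loc(t,x,y):
    c,s={"b":((.4965,-.149),3.24),"y":((.4995,.1604),-1.39)}[t]; s=np.radians(s)
    return c[0]+x*np.cos(s)-y*np.sin(s),c[1]+x*np.sin(s)+y*np.cos(s)
for n,a in {"b jar":("b",.041,-.055),"b roll":("b",.041,.046),"b crad":("b",-.044,0),"y jar":("y",.041,-.055),"y crad":("y",-.044,0)}.items(): print(n,np.round(loc(*a),4))
x,y=loc("b",.041,-.055); plan(x,y,.13,71)
```

```text
0.545537947428892 61.824587581213564
b jar [ 0.5405 -0.2016]
b roll [ 0.5348 -0.1008]
b crad [ 0.4526 -0.1515]
y jar [0.5392 0.1044]
y crad [0.4555 0.1615]
xyz [-12.59 -56.02  -8.13] dr [ 0.02  0.02 -0.  ] yaw now 71.0
```

send_rows:
  dr:
    - [0, 0, 0]
    - [0, 0, 0]
    - [0, 0, 0]
    - [0, 0, 0]
    - [0, 0, 0]
    - [0, 0, 0]
    - [0, 0, 0]
    - [0, 0, 0]
  xyz:
    - [0, 0, -5]
    - [-1, -6, -8]
    - [-2.4, -12, -8]
    - [-3.7, -18, -8]
    - [-5, -24, -8]
    - [-6.3, -30, -8]
    - [-7.6, -36, -8]
    - [-9, -42, -8]
  jaw: [40, 40, 40, 40, 40, 40, 40, 40]

```text
time_s: 3.15
eef_pos: [0.5508, -0.0596, 0.1277]
eef_rot: [0.0, 0.165, 0.986, -0.0]
wrist_force: [1.3, -0.3, -1.3]
opening: 0.547
grasp_force: 62.3
```

```bash
python3 h.py .5405 -.2016 .1 71
```

```text
xyz [ -3.65 -13.77   2.77] dr [ 0.    0.01 -0.  ] yaw now 71.0
```

send_rows:
  dr:
    - [0, 0, 0]
    - [0, 0, 0]
    - [0, 0, 0]
    - [0, 0, 0]
    - [0, 0, 0]
    - [0, 0, 0]
    - [0, 0, 0]
    - [0, 0, 0]
  xyz:
    - [-1.3, -5, 0]
    - [-2.5, -10, 0]
    - [-3.65, -13.8, 0]
    - [-3.65, -13.8, 1]
    - [-3.65, -13.8, 3]
    - [-3.65, -13.8, 5]
    - [-3.65, -13.8, 6]
    - [-3.65, -13.8, 6]
  jaw: [40, 40, 40, 40, 40, 40, 40, 40]

```text
time_s: 4.15
eef_pos: [0.5402, -0.1991, 0.0662]
eef_rot: [-0.001, 0.165, 0.986, 0.0]
wrist_force: [0.5, 0.3, -1.4]
opening: 0.548
grasp_force: 62.4
```

```bash
python3 h.py .5405 -.2016 .0535 71; python3 -c "
from h import *
c=snap('top','t1',(255,130,405,290),4)"
```

```text
xyz [-0.11 -0.23  1.27] dr [ 0.01 -0.02  0.  ] yaw now 71.0
```

View pics/t1.png

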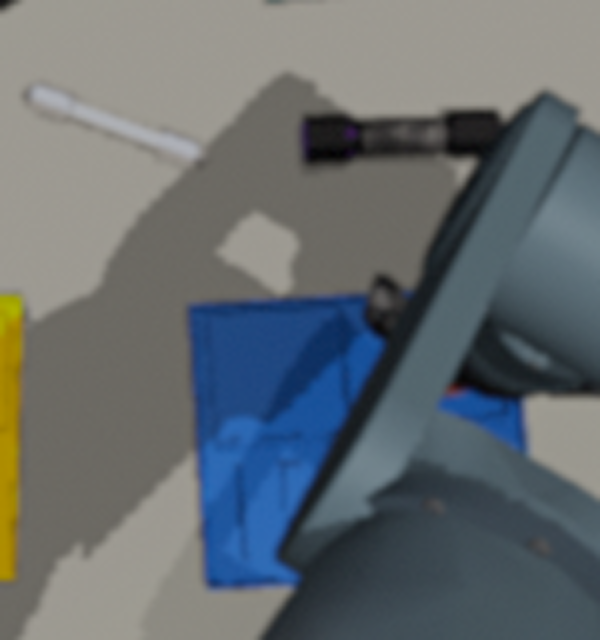

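The arm hides the jar bay in this view, so I'll lower by the numbers and release.

send_rows:
  dr:
    - [0, 0, 0]
    - [0, 0, 0]
    - [0, 0, 0]
    - [0, 0, 0]
    - [0, 0, 0]
    - [0, 0, 0]
    - [0, 0, 0]
    - [0, 0, 0]
  xyz:
    - [-0.1, -0.2, 0.6]
    - [-0.1, -0.2, 1.0]
    - [-0.1, -0.2, 1.2]
    - [-0.1, -0.2, 1.2]
    - [-0.1, -0.2, 1.2]
    - [-0.1, -0.2, 1.2]
    - [-0.1, -0.2, 1.2]
    - [-0.1, -0.2, 1.2]
  jaw: [40, 40, 40, 40, 40, 85, 85, 85]

```text
time_s: 5.2
eef_pos: [0.5412, -0.2024, 0.0555]
eef_rot: [0.0, 0.165, 0.986, -0.0]
wrist_force: [-0.6, 0.2, -0.4]
opening: 0.849
grasp_force: 0.0
```

Run:
```python
from h import *
plan(.5405,-.2016,.2,71)
# torch: barrel centre & heading from top B crop ends
t=np.array([.6798,-.1144]),np.array([.6804,-.2379]); d=t[0]-t[1]
print("torch heading",np.degrees(np.arctan2(d[1],d[0]))); plan(.680,-.176,.14,np.degrees(np.arctan2(d[1],d[0]))-90)
```

```text
xyz [  0.09   0.05 -14.45] dr [-0.  0. -0.] yaw now 71.0
torch heading 90.27835787239164
xyz [-12.26   7.01  -8.45] dr [ 0.    0.   11.78] yaw now 71.0
```

send_rows:
  dr:
    - [0, 0, 0]
    - [0, 0, 0]
    - [0, 0, 1.7]
    - [0, 0, 3.4]
    - [0, 0, 5.1]
    - [0, 0, 6.8]
    - [0, 0, 8.5]
    - [0, 0, 10.2]
  xyz:
    - [0, 0, -5]
    - [0, 0, -10.5]
    - [-2, 1, -10.5]
    - [-5, 3, -10.5]
    - [-8, 5, -10.5]
    - [-11, 6, -10]
    - [-12.3, 7, -9]
    - [-12.3, 7, -8.5]
  jaw: [100, 100, 100, 100, 100, 100, 100, 100]

```text
time_s: 6.2
eef_pos: [0.6809, -0.1754, 0.1393]
eef_rot: [-0.0, 0.646, 0.763, -0.0]
wrist_force: [-0.2, 0.5, 0.8]
opening: 1.002
grasp_force: 0.0
```

Run:
```python
from h import *
print(ctrl.get_obs()["q"].round(2)); plan(.680,-.176,.14,0.3); c=snap("wrist","w2"); 
import pickle; pickle.dump(c,open("c.pkl","wb")); print(proj(c,np.array([.68,-.176,.014])))
```

```text
[-0.42  0.56  1.33  0.    1.25 -0.59]
xyz [-0.04 -0.1  -0.07] dr [-0.   -0.    1.54] yaw now 9.5
[273.85698449 209.44545672]
```

View pics/w2.png

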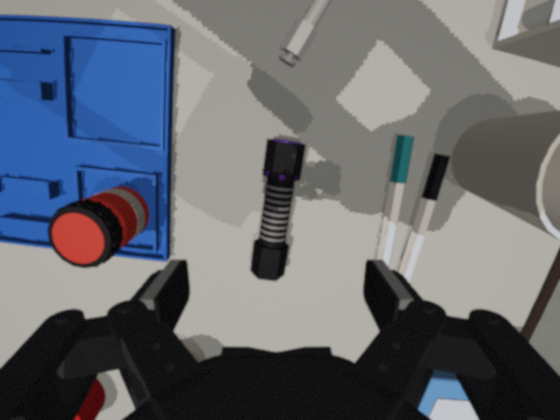

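The red jar stands in its bay. The torch barrel runs from about (282,184) to (271,240), with its ends at (286,140) and (268,277).

Run:
```python
from h import *
import pickle; c=pickle.load(open("c.pkl","rb"))
a=onz(c,(282,184),.016);b=onz(c,(271,240),.016);e=onz(c,(286,140),.016);f=onz(c,(268,277),.016)
print(a,b,e,f,(a+b)/2,(e+f)/2); h=np.degrees(np.arctan2(*(e-f)[1::-1])); print(h,np.linalg.norm(e-f))
m=((a+b)+(e+f))/4; plan(m[0],m[1],.022,h-90)
```

```text
[ 0.68301807 -0.15241357  0.016     ] [ 0.68203857 -0.20361089  0.016     ] [ 0.68002694 -0.11630281  0.016     ] [ 0.68520742 -0.24022283  0.016     ] [ 0.68252832 -0.17801223  0.016     ] [ 0.68261718 -0.17826282  0.016     ]
92.39385687573565 0.12402825706990137
xyz [-0.31  0.22 11.66] dr [-0.02 -0.01  1.12] yaw now 9.1
```

send_rows:
  dr:
    - [0, 0, 1.35]
    - [0, 0, 1.35]
    - [0, 0, 1.35]
    - [0, 0, 1.35]
    - [0, 0, 1.35]
    - [0, 0, 1.35]
    - [0, 0, 1.35]
    - [0, 0, 1.35]
  xyz:
    - [-0.3, 0.2, 4]
    - [-0.3, 0.2, 8]
    - [-0.3, 0.2, 10.5]
    - [-0.3, 0.2, 11.6]
    - [-0.3, 0.2, 11.6]
    - [-0.3, 0.2, 11.6]
    - [-0.3, 0.2, 11.6]
    - [-0.3, 0.2, 11.6]
  jaw: [90, 80, 70, 60, 15, 15, 15, 15]

```text
time_s: 7.25
eef_pos: [0.6837, -0.1792, 0.0259]
eef_rot: [0.001, 0.697, 0.718, 0.0]
wrist_force: [-0.1, 0.3, 4.4]
opening: 0.255
grasp_force: 59.4
```

Run:
```python
from h import *
o=ctrl.get_obs();print(o["opening"],o["grasp_force"]); plan(.4526,-.1515,.11,3.2)
```

```text
0.2549495453358736 59.4143807888031
xyz [  3.44 -22.99  -8.47] dr [ 0.02  0.01 -0.25] yaw now 1.7
```

send_rows:
  dr:
    - [0, 0, 0]
    - [0, 0, 0]
    - [0, 0, -0.25]
    - [0, 0, -0.25]
    - [0, 0, -0.25]
    - [0, 0, -0.25]
    - [0, 0, -0.25]
    - [0, 0, -0.25]
  xyz:
    - [0, 0, -5]
    - [0.5, -2, -10]
    - [1.5, -8, -10]
    - [2.5, -14, -10]
    - [3.4, -20, -10]
    - [3.4, -23, -10]
    - [3.4, -23, -7]
    - [3.4, -23, -4]
  jaw: [15, 15, 15, 15, 15, 15, 15, 15]

```text
time_s: 8.25
eef_pos: [0.452, -0.152, 0.0646]
eef_rot: [0.001, 0.687, 0.726, 0.0]
wrist_force: [0.1, 0.4, -1.6]
opening: 0.254
grasp_force: 59.6
```

```bash
python3 h.py .4526 -.1515 .0359 3.2;  python3 - <<'E'
from h import *
c=snap("wrist","w3"); 
for t in [(0,0),(.05,0),(-.05,0)]: pass
print(ctrl.get_obs()["grasp_force"])
E
```

```text
xyz [0.05 0.06 2.87] dr [ 0.02  0.02 -0.01] yaw now 3.2
59.47790086269379
```

View pics/w3.png

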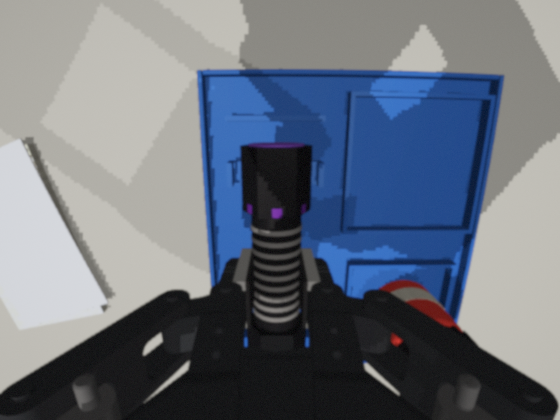

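The torch, centred at column 276, lies between the ridges at 232 and 323, square with the tray. Lower and release.

send_rows:
  dr:
    - [0, 0, 0]
    - [0, 0, 0]
    - [0, 0, 0]
    - [0, 0, 0]
    - [0, 0, 0]
    - [0, 0, 0]
    - [0, 0, 0]
    - [0, 0, 0]
  xyz:
    - [0, 0, 1]
    - [0, 0, 2]
    - [0, 0, 2.6]
    - [0, 0, 2.8]
    - [0, 0, 2.8]
    - [0, 0, 2.8]
    - [0, 0, 2.8]
    - [0, 0, 2.8]
  jaw: [15, 15, 15, 15, 15, 45, 45, 45]

```text
time_s: 9.3
eef_pos: [0.452, -0.1517, 0.0366]
eef_rot: [0.0, 0.687, 0.727, 0.0]
wrist_force: [0.7, -0.2, -0.7]
opening: 0.452
grasp_force: 0.0
```

```bash
python3 h.py .681 .174 .14 20
```

```text
xyz [ 31.24  24.68 -10.34] dr [ 0.   0.  -2.8] yaw now 3.2
```

send_rows:
  dr:
    - [0, 0, 0]
    - [0, 0, 0]
    - [0, 0, 0]
    - [0, 0, 0]
    - [0, 0, 0]
    - [0, 0, 0]
    - [0, 0, 0]
    - [0, 0, 0]
  xyz:
    - [0, 0, -6]
    - [4, 3, -10]
    - [9, 7, -10]
    - [13.5, 10.7, -10]
    - [18, 14.2, -10]
    - [22.5, 17.8, -10]
    - [27, 21.3, -10]
    - [31.2, 24.7, -10]
  jaw: [50, 80, 100, 100, 100, 100, 100, 100]

```text
time_s: 10.3
eef_pos: [0.6819, 0.1755, 0.1362]
eef_rot: [0.0, 0.687, 0.727, 0.0]
wrist_force: [0.4, -0.2, 0.7]
opening: 1.002
grasp_force: 0.0
```

Run:
```python
from h import *
p,r=pose();print(p); plan(.681,.174,.03,3.2); c=snap("wrist","w4"); 
import pickle; pickle.dump(c,open("c.pkl","wb")); print(proj(c,np.array([.681,.174,.038])))
```

```text
[0.68188598 0.1755455  0.13621818]
xyz [-0.15 -0.1  10.62] dr [0. 0. 0.] yaw now 3.2
[273.48891285 220.34436906]
```

View pics/w4.png

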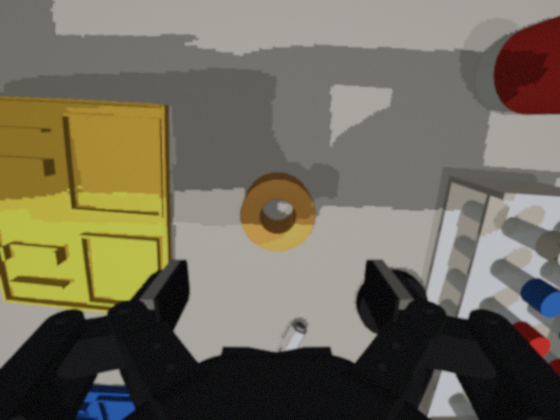

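The roll's top face centre is at about (278,215), about 3 mm off the prediction in both axes. The black disc is clear of the fingers.

Run:
```python
from h import *
import pickle; c=pickle.load(open("c.pkl","rb"))
m=onz(c,(278,215),.038);print(m); plan(m[0],m[1],.031,3.2); plan(.5348,-.1008,.031,3.2)
```

```text
[0.68425633 0.17855005 0.038     ]
xyz [-0.27 -0.04 10.5 ] dr [ 0.03 -0.03  0.03] yaw now 3.4
xyz [-27.28 -16.6   10.37] dr [ 0.03 -0.03  0.03] yaw now 3.4
```

Run:
```python
from h import *
import pickle; c=pickle.load(open("c.pkl","rb")); print(pose()[0],ctrl.get_obs()["time_s"],ctrl.get_obs()["dq"].round(2)); 
T=np.array(c["world_from_camera"]);d=np.array(ctrl.calibration("wrist")["world_from_camera"])-T; print(d[:3,3].round(4))
```

```text
[0.68418639 0.18091744 0.13605771] 10.35 [-0.04 -0.07  0.12 -0.01 -0.02 -0.09]
[0.0018 0.005  0.    ]
```

send_rows:
  dr:
    - [0, 0, 0]
    - [0, 0, 0]
    - [0, 0, 0]
    - [0, 0, 0]
    - [0, 0, 0]
    - [0, 0, 0]
    - [0, 0, 0]
    - [0, 0, 0]
  xyz:
    - [0.3, 0.2, 2]
    - [0.3, 0.2, 5]
    - [0.3, 0.2, 8.5]
    - [0.3, 0.2, 10.4]
    - [0.3, 0.2, 10.4]
    - [0.3, 0.2, 10.4]
    - [0.3, 0.2, 10.4]
    - [0.3, 0.2, 10.4]
  jaw: [100, 100, 100, 100, 100, 50, 50, 50]

```text
time_s: 11.35
eef_pos: [0.6847, 0.1769, 0.035]
eef_rot: [0.001, 0.687, 0.727, 0.002]
wrist_force: [0.4, 0.3, 6.9]
opening: 0.676
grasp_force: 64.6
```

Run:
```python
from h import *
o=ctrl.get_obs();print(o["opening"],o["grasp_force"]); plan(.5348,-.1008,.1,3.2)
```

```text
0.6763761799680488 64.55184403806925
xyz [-26.89 -16.48  -6.58] dr [ 0.04 -0.   -0.  ] yaw now 3.2
```

send_rows:
  dr:
    - [0, 0, 0]
    - [0, 0, 0]
    - [0, 0, 0]
    - [0, 0, 0]
    - [0, 0, 0]
    - [0, 0, 0]
    - [0, 0, 0]
    - [0, 0, 0]
  xyz:
    - [0, 0, -5]
    - [-4, -2.5, -7]
    - [-9, -5.5, -7]
    - [-14, -8.5, -7]
    - [-19, -11.6, -7]
    - [-24, -14.7, -7]
    - [-26.9, -16.5, -7]
    - [-26.9, -16.5, -5]
  jaw: [50, 50, 50, 50, 50, 50, 50, 50]

```text
time_s: 12.35
eef_pos: [0.5337, -0.104, 0.0843]
eef_rot: [0.002, 0.688, 0.725, 0.001]
wrist_force: [-0.5, 0.1, -1.0]
opening: 0.68
grasp_force: 64.6
```

```bash
python3 h.py .5348 -.1008 .039 3.2
```

```text
xyz [0.32 0.1  4.53] dr [ 0.04  0.02 -0.03] yaw now 3.0
```

send_rows:
  dr:
    - [0, 0, 0]
    - [0, 0, 0]
    - [0, 0, 0]
    - [0, 0, 0]
    - [0, 0, 0]
    - [0, 0, 0]
    - [0, 0, 0]
    - [0, 0, 0]
  xyz:
    - [0, 0, 1.5]
    - [0, 0, 3]
    - [0, 0, 4]
    - [0, 0, 4.4]
    - [0, 0, 4.4]
    - [0, 0, 4.4]
    - [0, 0, 4.4]
    - [0, 0, 4.4]
  jaw: [50, 50, 50, 50, 50, 50, 90, 90]

```text
time_s: 13.35
eef_pos: [0.5334, -0.1009, 0.0384]
eef_rot: [0.0, 0.687, 0.727, 0.0]
wrist_force: [0.3, -0.4, 0.2]
opening: 0.896
grasp_force: 0.0
```

Run:
```python
from h import *
print(ctrl.get_obs()["opening"]); plan(.4742,.4301,.14,3.2)
```

```text
0.8961616715258813
xyz [ 53.35  -2.93 -10.18] dr [0. 0. 0.] yaw now 3.2
```

send_rows:
  dr:
    - [0, 0, 0]
    - [0, 0, 0]
    - [0, 0, 0]
    - [0, 0, 0]
    - [0, 0, 0]
    - [0, 0, 0]
    - [0, 0, 0]
    - [0, 0, 0]
  xyz:
    - [0, 0, -5]
    - [4, 0, -10]
    - [10, -0.5, -10]
    - [16, -1, -10]
    - [22, -1.5, -10]
    - [28, -2, -10]
    - [34, -2.4, -10]
    - [40, -2.7, -10]
  jaw: [100, 100, 100, 100, 100, 100, 100, 100]

```text
time_s: 14.35
eef_pos: [0.4835, 0.299, 0.1385]
eef_rot: [0.0, 0.687, 0.727, 0.0]
wrist_force: [0.6, -0.2, 0.7]
opening: 0.998
grasp_force: 0.0
```

send_rows:
  dr:
    - [0, 0, 0]
    - [0, 0, 0]
    - [0, 0, 0]
    - [0, 0, 0]
    - [0, 0, 0]
    - [0, 0, 0]
    - [0, 0, 0]
    - [0, 0, 0]
  xyz:
    - [5, 0, 0]
    - [9, -0.2, 0]
    - [12, -0.2, 0]
    - [13.3, -0.2, 0]
    - [13.3, -0.2, 0]
    - [13.3, -0.2, 0]
    - [13.3, -0.2, 0]
    - [13.3, -0.2, 0]
  jaw: [100, 100, 100, 100, 100, 100, 100, 100]

```text
time_s: 15.35
eef_pos: [0.4748, 0.4289, 0.1384]
eef_rot: [0.0, 0.688, 0.726, 0.0]
wrist_force: [0.6, -0.8, 0.3]
opening: 1.0
grasp_force: 0.0
```

Run:
```python
from h import *
c=snap("wrist","w5"); print(pose()[0],proj(c,np.array([.4742,.4301,.068]))); plan(.4742,.4301,.045,3.2)
import pickle; pickle.dump(c,open("c.pkl","wb"))
```

```text
[0.47478034 0.4290168  0.13843272] [273.71887139 229.10600207]
xyz [ 0.11 -0.05  9.34] dr [ 0.    0.   -0.01] yaw now 3.1
```

View pics/w5.png

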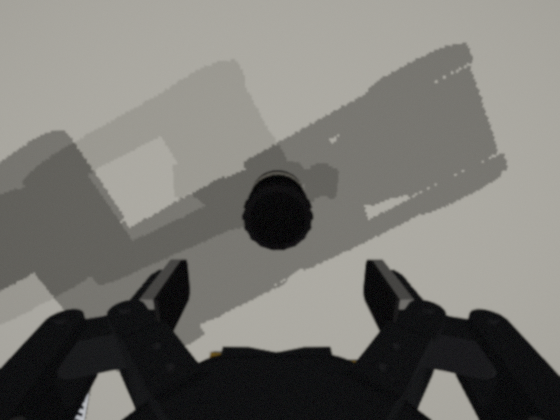

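The cap centre is at about (277.5,215), which puts the jar about 8 mm nearer in y than estimated.

Run:
```python
from h import *
import pickle; c=pickle.load(open("c.pkl","rb"))
m=onz(c,(277.5,215),.068);print(m); plan(m[0],m[1],.046,3.2); print(onz(c,(278,182),.0))
```

```text
[0.47622109 0.44036931 0.068     ]
xyz [1.13 0.2  9.24] dr [ 0.    0.   -0.01] yaw now 3.1
[0.47638124 0.45024534 0.        ]
```

send_rows:
  dr:
    - [0, 0, 0]
    - [0, 0, 0]
    - [0, 0, 0]
    - [0, 0, 0]
    - [0, 0, 0]
    - [0, 0, 0]
    - [0, 0, 0]
    - [0, 0, 0]
  xyz:
    - [0.9, 0.2, 3]
    - [0.9, 0.2, 6]
    - [0.9, 0.2, 8.5]
    - [0.9, 0.2, 9.2]
    - [0.9, 0.2, 9.2]
    - [0.9, 0.2, 9.2]
    - [0.9, 0.2, 9.2]
    - [0.9, 0.2, 9.2]
  jaw: [100, 100, 100, 100, 40, 40, 40, 40]

```text
time_s: 16.4
eef_pos: [0.4769, 0.4394, 0.048]
eef_rot: [0.0, 0.687, 0.727, 0.001]
wrist_force: [-1.0, -0.7, 5.9]
opening: 0.546
grasp_force: 61.7
```

Run:
```python
from h import *
o=ctrl.get_obs();print(o["opening"],o["grasp_force"]); plan(.5392,.1044,.12,3.2)
```

```text
0.5456143241292314 61.73524577954055
xyz [-33.78   4.37  -7.23] dr [ 0.02 -0.01 -0.  ] yaw now 3.2
```

send_rows:
  dr:
    - [0, 0, 0]
    - [0, 0, 0]
    - [0, 0, 0]
    - [0, 0, 0]
    - [0, 0, 0]
    - [0, 0, 0]
    - [0, 0, 0]
    - [0, 0, 0]
  xyz:
    - [0, 0, -5]
    - [-4, 0.5, -7]
    - [-10, 1.3, -7]
    - [-16, 2, -7]
    - [-22, 2.8, -7]
    - [-28, 3.6, -7]
    - [-32, 4.2, -7]
    - [-33.8, 4.4, -6]
  jaw: [40, 40, 40, 40, 40, 40, 40, 40]

```text
time_s: 17.4
eef_pos: [0.5399, 0.1015, 0.107]
eef_rot: [0.001, 0.688, 0.726, 0.001]
wrist_force: [-0.3, -1.1, -1.2]
opening: 0.548
grasp_force: 62.1
```

send_rows:
  dr:
    - [0, 0, 0]
    - [0, 0, 0]
    - [0, 0, 0]
    - [0, 0, 0]
    - [0, 0, 0]
    - [0, 0, 0]
    - [0, 0, 0]
    - [0, 0, 0]
  xyz:
    - [0, 0, 0.5]
    - [0, 0, 2]
    - [0, 0, 3]
    - [0, 0, 3.5]
    - [0, 0, 3.5]
    - [0, 0, 3.5]
    - [0, 0, 3.5]
    - [0, 0, 3.5]
  jaw: [40, 40, 40, 40, 40, 40, 40, 40]

```text
time_s: 18.4
eef_pos: [0.5389, 0.1036, 0.0716]
eef_rot: [0.0, 0.687, 0.726, 0.0]
wrist_force: [-0.5, 0.1, -1.5]
opening: 0.548
grasp_force: 62.1
```

```bash
python3 h.py .5392 .1044 .052 3.2; python3 -c "
from h import *
snap('side','s1',(185,170,335,260),5)"
```

```text
xyz [0.08 0.03 1.96] dr [ 0.01  0.   -0.  ] yaw now 3.2
```

View pics/s1.png

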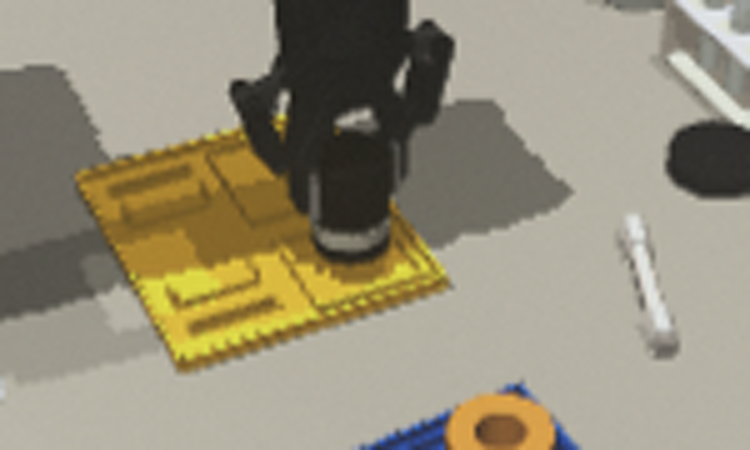

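The jar hangs upright over the bay at crop (350,250). Lower and release, then go to the wand.

send_rows:
  dr:
    - [0, 0, 0]
    - [0, 0, 0]
    - [0, 0, 0]
    - [0, 0, 0]
    - [0, 0, 0]
    - [0, 0, 0]
    - [0, 0, 0]
    - [0, 0, 0]
  xyz:
    - [0, 0, 1]
    - [0, 0, 1.7]
    - [0, 0, 1.9]
    - [0, 0, 1.9]
    - [0, 0, 1.9]
    - [0, 0, 1.9]
    - [0, 0, 1.9]
    - [0, 0, 1.9]
  jaw: [40, 40, 40, 40, 40, 85, 85, 85]

```text
time_s: 19.45
eef_pos: [0.5389, 0.1036, 0.0523]
eef_rot: [0.0, 0.687, 0.727, 0.0]
wrist_force: [-0.3, 0.1, 0.4]
opening: 0.846
grasp_force: 0.0
```

```bash
python3 h.py .69 0 .14 -22.2
```

```text
xyz [-11.19  14.52  -8.76] dr [ 0.   -0.    4.23] yaw now 3.2
```

send_rows:
  dr:
    - [0, 0, 0]
    - [0, 0, 0]
    - [0, 0, 1]
    - [0, 0, 2]
    - [0, 0, 3]
    - [0, 0, 4.2]
    - [0, 0, 4.2]
    - [0, 0, 4.2]
  xyz:
    - [0, 0, -5]
    - [0, 0, -9]
    - [-3, 4, -9]
    - [-7, 9, -9]
    - [-10, 13, -9]
    - [-11.2, 14.5, -8.8]
    - [-11.2, 14.5, -8.8]
    - [-11.2, 14.5, -8.8]
  jaw: [100, 100, 100, 100, 100, 100, 100, 100]

```text
time_s: 20.45
eef_pos: [0.6889, 0.0006, 0.1399]
eef_rot: [-0.001, 0.828, 0.56, -0.0]
wrist_force: [0.6, 0.4, 0.6]
opening: 1.001
grasp_force: 0.0
```

Run:
```python
from h import *
c=snap("wrist","w6"); print(pose()[0],proj(c,np.array([.69,0,.008]))); plan(.69,0,.021,-22.2)
import pickle; pickle.dump(c,open("c.pkl","wb"))
```

```text
[0.68881019 0.00081387 0.14009162] [276.56655717 207.57805128]
xyz [-0.03  0.15 11.91] dr [-0.01  0.    0.06] yaw now -21.9
```

View pics/w6.png

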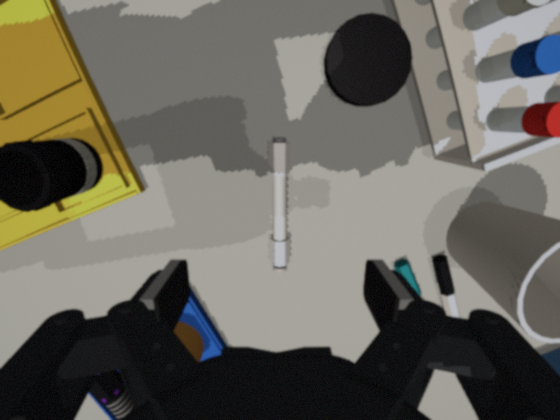

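The wand is vertical at column 279.5, with the barrel at rows 172–237 (centre 204). Descend with a small shift and grasp.

send_rows:
  dr:
    - [0, 0, 0]
    - [0, 0, 0]
    - [0, 0, 0]
    - [0, 0, 0]
    - [0, 0, 0]
    - [0, 0, 0]
    - [0, 0, 0]
    - [0, 0, 0]
  xyz:
    - [0.2, 0.3, 3.5]
    - [0.2, 0.3, 7.5]
    - [0.2, 0.3, 10.5]
    - [0.2, 0.3, 11.7]
    - [0.2, 0.3, 11.8]
    - [0.2, 0.3, 11.8]
    - [0.2, 0.3, 11.8]
    - [0.2, 0.3, 11.8]
  jaw: [80, 70, 60, 40, 40, 0, 0, 0]

```text
time_s: 21.5
eef_pos: [0.6946, 0.0005, 0.0244]
eef_rot: [0.001, 0.829, 0.559, 0.001]
wrist_force: [-1.4, 0.1, 5.9]
opening: 0.105
grasp_force: 58.9
```

Run:
```python
from h import *
o=ctrl.get_obs();print(o["opening"],o["grasp_force"]); plan(.4555,.1615,.12,-1.4)
```

```text
0.10483483911381745 58.94620478153229
xyz [  5.98 -28.17  -9.64] dr [ 0.03 -0.   -3.43] yaw now -22.0
```

send_rows:
  dr:
    - [0, 0, 0]
    - [0, 0, 0]
    - [0, 0, -1]
    - [0, 0, -2]
    - [0, 0, -3]
    - [0, 0, -3.43]
    - [0, 0, -3.43]
    - [0, 0, -3.43]
  xyz:
    - [0, 0, -5]
    - [0, 0, -10.5]
    - [1.2, -5.5, -10.5]
    - [2.4, -11, -10.5]
    - [3.6, -17, -10.5]
    - [4.8, -22.5, -10.5]
    - [5.8, -27, -10.5]
    - [6, -28.2, -9.5]
  jaw: [0, 0, 0, 0, 0, 0, 0, 0]

```text
time_s: 22.5
eef_pos: [0.4527, 0.1633, 0.1179]
eef_rot: [0.0, 0.715, 0.699, 0.001]
wrist_force: [0.5, -1.2, -0.7]
opening: 0.107
grasp_force: 58.9
```

send_rows:
  dr:
    - [0, 0, 0]
    - [0, 0, 0]
    - [0, 0, 0]
    - [0, 0, 0]
    - [0, 0, 0]
    - [0, 0, 0]
    - [0, 0, 0]
    - [0, 0, 0]
  xyz:
    - [0, 0, 1]
    - [0, 0, 3]
    - [0, 0, 5]
    - [0, 0, 5.5]
    - [0, 0, 5.5]
    - [0, 0, 5.5]
    - [0, 0, 5.5]
    - [0, 0, 5.5]
  jaw: [0, 0, 0, 0, 0, 0, 0, 0]

```text
time_s: 23.5
eef_pos: [0.4546, 0.162, 0.0628]
eef_rot: [0.0, 0.716, 0.698, 0.0]
wrist_force: [-0.1, -0.9, -0.3]
opening: 0.109
grasp_force: 58.9
```

```bash
python3 h.py .4555 .1615 .0344 -1.4; python3 -c "
from h import *
snap('wrist','w7')"
```

```text
xyz [-0.05  0.09  2.84] dr [ 0.01 -0.   -0.  ] yaw now -1.4
```

View pics/w7.png

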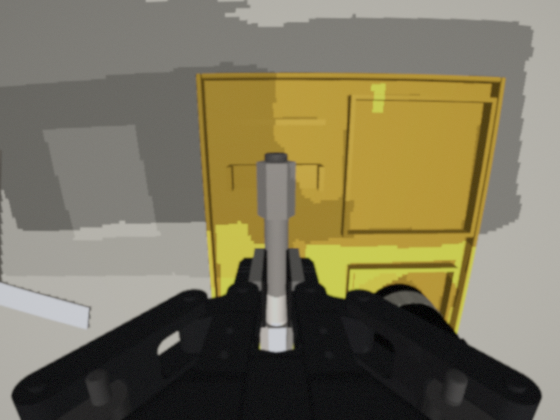

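The wand (column 276) is centred between the ridges (232 and 320), clear of the end stop. Lower, release and retreat.

send_rows:
  dr:
    - [0, 0, 0]
    - [0, 0, 0]
    - [0, 0, 0]
    - [0, 0, 0]
    - [0, 0, 0]
    - [0, 0, 0]
    - [0, 0, 0]
    - [0, 0, 0]
  xyz:
    - [0, 0, 1]
    - [0, 0, 2]
    - [0, 0, 2.6]
    - [0, 0, 2.8]
    - [0, 0, 2.8]
    - [0, 0, 2.8]
    - [0, 0, 2.8]
    - [0, 0, 2.8]
  jaw: [0, 0, 0, 0, 0, 30, 30, 30]

```text
time_s: 24.55
eef_pos: [0.4543, 0.1619, 0.0342]
eef_rot: [0.0, 0.716, 0.698, 0.0]
wrist_force: [-0.2, -0.6, -0.5]
opening: 0.299
grasp_force: 0.0
```

send_rows:
  dr:
    - [0, 0, 0]
    - [0, 0, 0]
    - [0, 0, 0]
    - [0, 0, 0]
    - [0, 0, 0]
    - [0, 0, 0]
    - [0, 0, 0]
    - [0, 0, 0]
  xyz:
    - [0, 0, -3]
    - [0, 0, -8]
    - [0, 0, -14]
    - [5, 0, -20]
    - [11, 0, -20]
    - [17, 0, -20]
    - [23, 0, -20]
    - [29, 0, -20]
  jaw: [30, 30, 30, 30, 30, 30, 30, 30]

```text
time_s: 25.55
eef_pos: [0.4613, 0.453, 0.2343]
eef_rot: [0.0, 0.716, 0.698, 0.0]
wrist_force: [1.1, -0.4, 0.4]
opening: 0.297
grasp_force: 0.0
```

Run:
```python
from h import *
a=cv2.cvtColor(ctrl.camera("top"),cv2.COLOR_RGB2BGR)[195:285,170:400]; b=cv2.cvtColor(ctrl.camera("side"),cv2.COLOR_RGB2BGR)[150:330,185:385]
f=lambda i,w:cv2.resize(i,(w,int(i.shape[0]*w/i.shape[1])),interpolation=cv2.INTER_CUBIC)
a=f(a,690);b=f(b,340); cv2.imwrite("pics/end.png",np.vstack([a,np.hstack([b,np.zeros((b.shape[0],350,3),np.uint8)])]))
```

```text
(no output)
```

View pics/end.png

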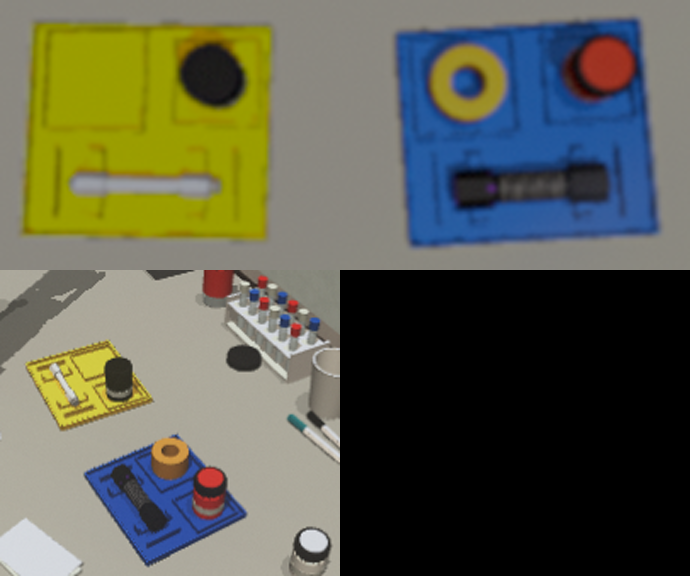

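All five items sit in their places: both jars upright in the small bays, the roll flat in the large bay, and both tools on their saddles. The unwanted white jar is untouched.

```bash
python3 -c "
from bench import ctrl
print(ctrl.hand_in())"
```

```text
the job is handed in; nothing more can be done
None
```

Both kits are made up as asked and handed in at about 25.7 s of the 136 s allowed; the last pictures show all five items in place, and I never touched the white jar or the big red roll.

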